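Lay the snap-top tub on its back under the utensil rail

ROBOT

A 7-joint arm with a two-finger parallel gripper is mounted at the origin on the work surface. World frame = base frame: x ahead of the robot, y to its left, z up, the work surface at z = 0. Lengths are in m, angles in rad, forces in N, time in s.
With the tool pointing down it reaches from about 0.35 to 0.775 m from the base axis. Payload 3.1 kg.
Tool frame: the origin (TCP) lies midway between the tips of the shut fingers; the grasp point (between the pads) lies 19 mm behind it; z points along the fingers, y is the line along which they close (so a half turn about z gives the same grasp; the last joint's range is limited). The gripper opens to 85 mm and grips with 20 to 120 N. Pads are 22 mm wide; open, the fingers measure 114 mm over their backs; the gripper's body (76 mm by 85 mm) begins 54 mm behind the grasp point. The pads swing forward as they close: fully open they stand 13 mm farther back than shut.
Start: joints at [-1.372, 0.311, 0.014, 1.512, -0.004, 1.319, -0.027], TCP at [0.131, 0.534, 0.231] pointing down, gripper open.
Joint ranges: [-2.7, 2.7], [-0.3, 1.91], [-1.27, 1.3], [0.12, 2.57], [-1.44, 4.58], [0.2, 2.03], [-3.05, 3.05]. Speed limits (rad/s): [2.79, 2.79, 3.14, 3.14, 3.14, 3.14, 3.14].

INTERFACE

Orientations are given as a unit quaternion [w, x, y, z].
In Python, from workcell import bot gives the robot as it stands.
- The arm moves only by the tool carry_out, never from a script. Its argument "steps" is a list of rows, each a list of 2 entries, a list of its own where there are three numbers: the shift along the tool's x, y, z in m, then the turn about the tool's z in rad. In form: [[[x, y, z], spin], ...]. A call has 1 to 20 rows; each row is the pose to reach, as a shift and turn from the pose commanded when the call began, along the tool's axes at that moment; what a row does not reach only later rows make up. A row lasts 1/12 s, in which the tool goes at most 41.7 mm and 7.16 degrees, less where a joint would pass 70% of its speed; a pose out of reach is approached as far as the arm can. A call with a gripper value outside its range is refused whole. "hand" is the finger opening in m, from 0 to 0.0854, set as the call begins (left out, the last holds). The fingers move at their own pace and stop on an object; the grip force is fixed at half the most. Time passes only in rows, so rows that repeat a pose let the fingers close. It gives the time, the measured TCP pose, the force, the opening and the grip force at its end, in the units of the state.
- bot.get_state(): the state, without advancing time (a new reading comes with each control period).
- bot.grab_frame(name): name is "side" or "top" or "wrist"; returns a dict with "img" (420x560x3 uint8, red, green, blue), "fx", "fy", "cx", "cy" (pixels), "R" (3x3) and "t" (3): a world point X has camera coordinates R X + t. Camera axes: x right, y down, z forward; pixel columns grow to the right and rows downward; lengths in m; the calibration is good to about 2 mm. A picture is of the moment at which its call begins. There is no depth.
- bot.close_job(): hands the job in; it is judged then, once.
The state is a dict: "t": time; "joint_positions": joint angles; "joint_velocities": joint speeds; "tau": joint torques, N m; "ee_pos": TCP position; "orientation": TCP orientation; "wrist_force": force on the tool from outside, world axes, zero at the start; "wrist_torque": the same for the moment, N m; "width": finger opening in m; "grip_force": force on a finger pad.
Only numpy, scipy, OpenCV 4.12 (cv2) and the standard library are available. Lean on these libraries where they do the work, as an engineer would, in place of code of your own. Each camera call takes 0.05 s, during which the arm holds its last target. There are 200 camera calls.

TASK

The tall rectangular snap-top tub has to lie down in the tray: reach in under the rail and push it high on its clasp side, so that it topples away onto its back with the clasp facing up, without lifting it off the tray. Then slide it along the tray until its lid end sits flush and square against the tray's far edge, and let go. Leave the canister, bowl and mortar cup where they are and do not knock against the rail.

Things in the scene. Friction and masses are not known exactly. Their poses are not given: they have to be found in the camera images.
- tub: Red snap-top tub, an upright box 90 deep (x), 115 wide (y), 160 mm tall (z); too thick to grasp; 0.3-0.65 kg, evenly filled. Origin: centre of underside, z to the lid. The clasp face is -x, roughly towards the robot, turned up to 12 deg from the tray; the back is +x. Pushed below mid-height it may slide; it falls by itself once leaned 30 deg.
- tub_clasp (a point): Middle of the clasp, a flat bar 56 mm wide, 36 mm high and 5 mm thick on the tub's clasp face, 132 mm above the tub's bottom; the point lies on the clasp's outer surface.
- tub_lid (a point): Centre of the tub's lid top, 160 mm from its bottom; when the tub lies on its back this is the middle of the end that goes against the far edge.
- tray: Steel tray fixed on a low crate, 420 mm (x) by 600 mm (y), turned up to 8 deg. Origin: centre of the crate, at table level; x points away from the robot to the far edge, y left. Tray floor 55 mm above the origin. A rim 5 mm thick, 20 mm high runs all round; the far rim's inner face is at x = +200 mm. The tub starts near x = -35 mm, y = +95 or -95 mm.
- stop (a point): Middle of the far rim's inner face, 10 mm above the tray floor.
- rail: Dark steel bar, 14 mm diameter, across the tray along its y, 350 mm above the tray floor at tray x = -75 mm, about above the tub's clasp face: an upright hand cannot follow the tub, the tool must lean 30-45 deg, fingertips forward. Posts at y = +-320 mm. A 190 mm ladle hangs fixed at y = +275 mm. Origin and axes as the tray's.
- rail_mid (a point): Middle of the rail's bar, on its axis.
- canister: Round stainless canister with a lid knob, 92 mm diameter, 166 mm tall, standing beside the tub (left or right of it). Bystander. Origin: centre of its underside.
- bowl: Green plastic bowl, 104 mm across, 48 mm high, near a front corner of the tray (either side). Bystander. Origin: centre of its underside.
- mortar: Small wooden mortar cup, 84 mm across, 70 mm high, near the other front corner. Bystander. Origin: centre of its underside.
Mind the look-alikes: they are no part of the job. Of the things that look like the tub, the middle-sized one is meant.

How it is judged:
By the outcome, as a careful person would: the job done as asked, in the order asked, and still so for the second after the job is handed in, with the robot touching nothing.
It also fails if it takes over 54 s, if anything falls off the work surface, if the arm or the gripper's body presses on something with over 40 N, if the wrist force passes 120 N, or if a joint passes its speed limit or range.

## Working session

There is one attempt and no reset: what is moved stays moved. The work goes in short steps, Python scripts to look and compute and a tool call to move; the robot and the scene stay as the last step left them, time stands still between calls to the robot, and variables do not carry over. Pictures are saved under pics/ and viewed, at most 10 in all, crops included, and the job is handed in when it is done.

Besides the shell and the picture viewer there is one more tool, called as name(argument=value, ...), one argument or row to a line, values as JSON. carry_out: Moves the arm, as the interface text tells. Its arguments: {"type":"object","properties":{"steps":{"type":"array"},"hand":{"type":"number"}},"required":["steps"]}

```bash
mkdir -p pics; ls; python3 - <<'E'
from workcell import bot
import cv2
for n in ("top","side"):
    f=bot.grab_frame(n); cv2.imwrite(f"pics/{n}0.png",cv2.cvtColor(f["img"],cv2.COLOR_RGB2BGR))
    print(n,f["fx"],f["fy"],f["cx"],f["cy"],f["R"],f["t"])
s=bot.get_state();print(s)
E
```

```text
pics
top 379.5451920245741 379.5451920245741 282.60090634594883 210.65345492389199 [[-0.01899995 -0.99959096  0.02137536]
 [-0.99486439  0.01677561 -0.09981694]
 [ 0.09941752 -0.0231621  -0.99477619]] [-0.10418522  0.50332049  1.38394401]
side 453.0495016247901 453.0495016247901 277.04124381468387 213.3504519013506 [[ 0.71125121  0.70289328 -0.00792185]
 [ 0.55201969 -0.56548983 -0.61277688]
 [-0.43519647  0.43146528 -0.79021626]] [-0.26445256 -0.17156028  1.72053051]
{'t': 0.1, 'joint_positions': array([-1.3717241 ,  0.31168871,  0.01397546,  1.51290385, -0.00439859,
        1.31920087, -0.02719054]), 'joint_velocities': array([ 0.000759  , -0.0022578 , -0.00160549, -0.00144875, -0.00073393,
       -0.00050794, -0.00025146]), 'tau': array([ 1.03064132e-03, -3.80852473e+01,  1.46829416e-01, -2.31243253e+01,
        1.23739260e-02,  8.11219099e-03, -3.37960273e-05]), 'ee_pos': array([0.13097038, 0.53350106, 0.23030316]), 'orientation': array([-8.69933677e-05,  1.20044336e-01,  9.92767939e-01, -1.08154262e-03]), 'wrist_force': array([-0.73759916, -1.06152157, -0.97658478]), 'wrist_torque': array([ 0.02574523, -0.05040118, -0.04630452]), 'grip_force': 0.0, 'width': 0.08546218785656033}
```

View pics/top0.png

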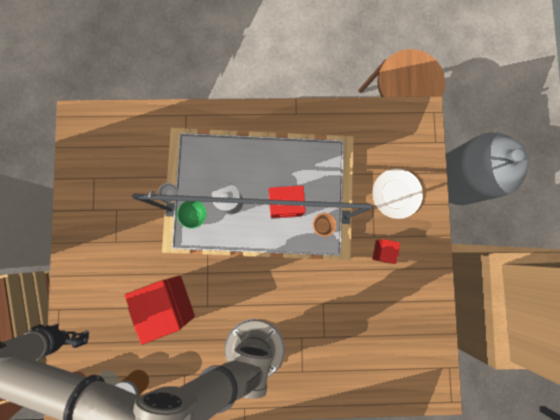

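View pics/side0.png

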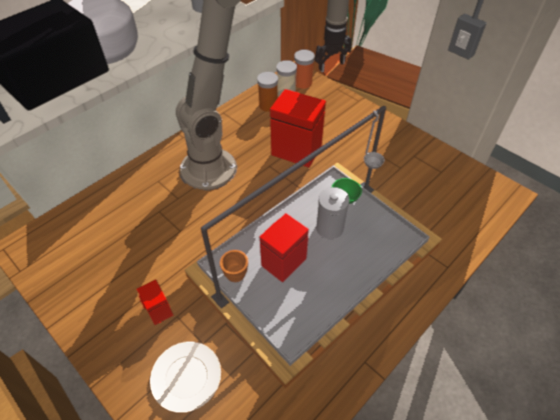

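Red look-alikes (top view): large (160,308), medium in the tray (287,201), small (386,251). The medium one is standing in the tray between the canister and the mortar, so it is the tub. I'll confirm that in a crop and measure.

```bash
cat > h.py <<'E'
import numpy as np, cv2
from workcell import bot
def cast(f,px,z):
    px=np.atleast_2d(np.asarray(px,float))
    d=np.c_[(px[:,0]-f["cx"])/f["fx"],(px[:,1]-f["cy"])/f["fy"],np.ones(len(px))]@np.array(f["R"])
    c=-np.array(f["R"]).T@np.array(f["t"])
    return c+d*((z-c[2])/d[:,2])[:,None]
def proj(f,X):
    c=np.atleast_2d(X)@np.array(f["R"]).T+f["t"]
    return np.c_[c[:,0]/c[:,2]*f["fx"]+f["cx"],c[:,1]/c[:,2]*f["fy"]+f["cy"]]
def save(f,name,roi=None,k=1):
    im=cv2.cvtColor(f["img"],cv2.COLOR_RGB2BGR)
    if roi: im=im[roi[1]:roi[3],roi[0]:roi[2]]
    cv2.imwrite("pics/"+name,cv2.resize(im,None,fx=k,fy=k,interpolation=cv2.INTER_CUBIC))
E
python3 - <<'E'
from h import *
f=bot.grab_frame("top"); save(f,"crop1.png",(150,115,410,275),3)
hsv=cv2.cvtColor(f["img"],cv2.COLOR_RGB2HSV)
m=((hsv[...,0]<6)|(hsv[...,0]>174))&(hsv[...,1]>180)&(hsv[...,2]>90)
n,l,s,c=cv2.connectedComponentsWithStats(m.astype(np.uint8))
for i in range(1,n):
    if s[i,4]>50: print(s[i],c[i], cast(f,c[i],0.215)[0])
v=hsv[...,2][190:222,262:312]; print(np.where(m[190:222,262:312],v,0)[::2,::3])
E
```

```text
[269 186  35  15 414] [286.86714976 193.13043478] [ 0.53918149 -0.12367128  0.215     ]
[271 205  34  12 338] [286.1183432  210.57988166] [ 0.48255963 -0.12012125  0.215     ]
[378 239  22  24 411] [387.84671533 250.52798054] [ 0.34856814 -0.44330336  0.215     ]
[ 125  280   59   64 2393] [153.67279565 311.12369411] [0.17524847 0.29823596 0.215     ]
[[  0   0   0 225 224 223 223 223 223 224 223 223 224 224   0   0   0]
 [  0   0   0 224 224 224 223 224 224 224 224 224 224 225   0   0   0]
 [  0   0   0 225 225 225 224 224 224 224 224 224 224 225   0   0   0]
 [  0   0   0 225 225 225 225 224 224 224 224 224 224 225   0   0   0]
 [  0   0   0 222 221 223 223 226 226 226 226 225 225 225   0   0   0]
 [  0   0   0   0   0   0   0   0   0   0   0   0   0   0   0   0   0]
 [  0   0   0   0   0   0   0   0   0   0   0   0   0   0   0   0   0]
 [  0   0   0   0   0   0   0   0   0   0   0   0   0   0   0   0   0]
 [  0   0   0 227 226 226 226 226 220 220 215 212   0   0   0   0   0]
 [  0   0   0 228 226 226 226 226 226 226 226 225 225 226 205   0   0]
 [  0   0   0 230 226 225 226 226 226 226 226 225 226 226 217   0   0]
 [  0   0   0 230 227 227 226 226 224 220 216 217 214 205   0   0   0]
 [  0   0   0   0 182 161 184 198 216 205 200 193 105 109   0   0   0]
 [  0   0   0   0 120 116 170 186   0   0   0   0   0   0   0   0   0]
 [  0   0   0   0   0   0   0   0   0   0   0   0   0   0   0   0   0]
 [  0   0   0   0   0   0   0   0   0   0   0   0   0   0   0   0   0]]
```

View pics/crop1.png

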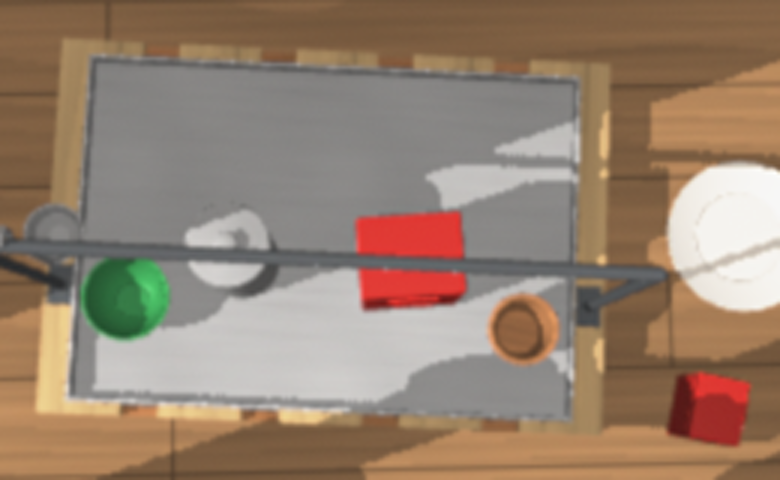

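carry_out(
  steps=[
    [[0,0,-0.04],0],
    [[0,0,-0.08],0],
    [[0,0,-0.12],0],
    [[0,0,-0.16],0],
    [[0,0,-0.2],0],
    [[0,0,-0.24],0],
    [[0,0,-0.28],0],
    [[0,0,-0.32],0],
    [[0,0,-0.36],0],
    [[0,0,-0.4],0],
    [[0,0,-0.44],0],
    [[0,0,-0.48],0],
    [[0,0,-0.5],0],
  ],
  hand=0,
)

```text
t: 1.23
ee_pos: [0.1226, 0.4995, 0.5415]
orientation: [0.002, 0.12, 0.993, 0.021]
wrist_force: [0.4, 0.1, -0.6]
width: -0.0003
grip_force: 0.0
```

The crop shows the medium red box with its clasp strip on the robot-facing side (crop 410,302), the canister at (230,245) and the mortar at (525,330). That confirms it as the tub. Next I'll check how the wrist behaves at its limit, since rows only command shift and spin.

```bash
python3 - <<'E'
from h import *
s=bot.get_state();print(s["t"],s["joint_positions"].round(3),s["ee_pos"],s["orientation"])
f=bot.grab_frame("top")
# crop px -> full
P=lambda x,y:(150+x/3,115+y/3)
# tray inner corners (top rim z=.075): FL, FR, NR, NL
C=[cast(f,P(*p),0.075)[0,:2] for p in [(92,58),(577,77),(571,418),(70,398)]]
C=np.array(C);print("corners",C.round(3), "centre",C.mean(0))
for a,b in [(0,1),(1,2),(2,3),(3,0)]: 
    d=C[b]-C[a]; print(np.linalg.norm(d).round(3), np.degrees(np.arctan2(d[1],d[0])).round(2))
T=np.array([cast(f,P(*p),0.215)[0,:2] for p in [(357,219),(461,212),(466,298),(361,307)]])
print("tub",T.round(3),T.mean(0))
for a,b in [(0,1),(1,2),(2,3),(3,0)]:
    d=T[b]-T[a]; print(np.linalg.norm(d).round(3), np.degrees(np.arctan2(d[1],d[0])).round(2))
print("rail",cast(f,[P(80,247),P(610,272)],0.405))
print("can",cast(f,P(240,232),0.22),"mortar",cast(f,P(523,328),0.125),"bowl",cast(f,P(125,297),0.103))
E
```

```text
1.2333 [-1.455e+00  2.830e-01  1.530e-01  7.870e-01 -4.900e-02  2.032e+00
 -1.000e-03] [0.12256007 0.49954669 0.54154419] [0.00245053 0.11994743 0.99254873 0.02129829]
corners [[ 0.782  0.254]
 [ 0.751 -0.336]
 [ 0.337 -0.314]
 [ 0.372  0.276]] centre [ 0.56028653 -0.03016712]
0.59 -93.02
0.414 177.02
0.592 86.63
0.411 -3.15
tub [[ 0.557 -0.066]
 [ 0.563 -0.179]
 [ 0.469 -0.182]
 [ 0.462 -0.069]] [ 0.51265184 -0.12390103]
0.113 -87.0
0.093 -178.11
0.113 93.93
0.095 1.69
rail [[ 0.50457564  0.18160819  0.405     ]
 [ 0.4739366  -0.29755121  0.405     ]]
can [[0.54392526 0.05898139 0.22      ]] mortar [[ 0.44165683 -0.25398081  0.125     ]] bowl [[0.48731917 0.20633128 0.103     ]]
```

carry_out(
  steps=[
    [[0,0,-0.04],0],
    [[0,0,-0.08],0],
    [[0,0,-0.12],0],
    [[0,0,-0.16],0],
    [[0,0,-0.2],0],
    [[0,0,-0.24],0],
  ],
)

```text
t: 1.78
ee_pos: [0.1153, 0.4695, 0.5701]
orientation: [0.006, 0.12, 0.992, 0.046]
wrist_force: [-0.4, 0.4, 0.0]
width: -0.0
grip_force: 0.0
```

```bash
python3 - <<'E'
from h import *
s=bot.get_state();print(s["t"],s["joint_positions"].round(3),s["ee_pos"],s["orientation"])
E
```

```text
1.7833 [-1.507e+00  1.980e-01  2.050e-01  8.230e-01 -4.700e-02  2.032e+00
 -1.000e-03] [0.11525655 0.46945448 0.57010699] [0.00557057 0.11997688 0.99170191 0.04584593]
```

carry_out(
  steps=[
    [[0,0.04,-0.04],0],
    [[0,0.08,-0.08],0],
    [[0,0.12,-0.12],0],
    [[0,0.16,-0.16],0],
    [[0,0.2,-0.2],0],
    [[0,0.24,-0.24],0],
    [[0,0.3,-0.3],0],
    [[0,0.3,-0.3],0],
    [[0,0.3,-0.3],0],
    [[0,0.3,-0.3],0],
  ],
)

```text
t: 2.62
ee_pos: [0.1384, 0.5637, 0.5606]
orientation: [0.008, 0.12, 0.99, 0.069]
wrist_force: [0.1, 0.5, -0.4]
width: 0.0
grip_force: 0.0
```

```bash
cat > st.py <<'E'
from h import *
from scipy.spatial.transform import Rotation as Ro
s=bot.get_state();q=s["orientation"];R=Ro.from_quat([q[1],q[2],q[3],q[0]]).as_matrix()
print(s["t"],s["joint_positions"].round(3),"ee",s["ee_pos"].round(4),"F",s["wrist_force"].round(1))
print("tool axes x,y,z:",R.T.round(3).tolist(),"tilt",np.degrees(np.arccos(-R[2,2])).round(1))
E
python3 st.py
```

```text
2.6167 [-1.420e+00  4.000e-01  1.360e-01  5.720e-01 -6.400e-02  2.032e+00
 -1.000e-03] ee [0.1384 0.5637 0.5606] F [ 0.1  0.5 -0.4]
tool axes x,y,z: [[-0.971, 0.238, -0.0], [0.236, 0.962, 0.139], [0.033, 0.135, -0.99]] tilt 8.0
```

carry_out(
  steps=[
    [[0,0,0.03],0],
    [[0,0,0.06],0],
    [[0,0,0.06],0],
  ],
)

```text
t: 2.87
ee_pos: [0.1395, 0.5677, 0.4903]
orientation: [0.007, 0.12, 0.991, 0.058]
wrist_force: [-0.7, 1.0, -3.4]
width: -0.0003
grip_force: 0.0
```

```bash
python3 st.py
```

```text
2.8667 [-1.437  0.331  0.13   0.861 -0.045  1.836 -0.002] ee [0.1395 0.5677 0.4903] F [-0.7  1.  -3.4]
tool axes x,y,z: [[-0.971, 0.239, -0.0], [0.237, 0.964, 0.116], [0.028, 0.112, -0.993]] tilt 6.6
```

The tilt persists and builds up when q6 is pressed against its limit. So I'll move the hand in front of the tub, up high, and build the lean there in short calls.

carry_out(
  steps=[
    [[-0.01,-0.016,-0.01],-0.02],
    [[-0.03,-0.046,-0.03],-0.05],
    [[-0.05,-0.08,-0.04],-0.08],
    [[-0.07,-0.11,-0.05],-0.1],
    [[-0.09,-0.145,-0.06],-0.12],
    [[-0.11,-0.18,-0.07],-0.15],
    [[-0.13,-0.215,-0.08],-0.18],
    [[-0.15,-0.25,-0.08],-0.2],
    [[-0.17,-0.285,-0.08],-0.2],
    [[-0.19,-0.32,-0.08],-0.2],
    [[-0.21,-0.355,-0.09],-0.2],
    [[-0.23,-0.39,-0.09],-0.2],
    [[-0.25,-0.425,-0.09],-0.2],
    [[-0.27,-0.46,-0.1],-0.2],
    [[-0.29,-0.49,-0.1],-0.2],
    [[-0.31,-0.52,-0.1],-0.2],
    [[-0.33,-0.55,-0.1],-0.2],
    [[-0.35,-0.58,-0.1],-0.2],
    [[-0.365,-0.61,-0.1],-0.2],
    [[-0.37,-0.62,-0.1],-0.2],
  ],
)

```text
t: 4.53
ee_pos: [0.3496, -0.133, 0.5166]
orientation: [0.018, 0.026, 0.997, 0.067]
wrist_force: [-0.0, -0.7, 0.1]
width: -0.0002
grip_force: 0.0
```

```bash
python3 st.py
```

```text
4.5333 [-0.861 -0.14   1.128  1.235 -0.014  1.962  1.777] ee [ 0.3496 -0.133   0.5166] F [-0.  -0.7  0.1]
tool axes x,y,z: [[-0.998, 0.054, -0.033], [0.049, 0.99, 0.135], [0.04, 0.133, -0.99]] tilt 8.0
```

carry_out(
  steps=[
    [[-0.04,0,-0.04],0],
    [[-0.08,0,-0.08],0],
    [[-0.12,0,-0.12],0],
  ],
)

```text
t: 4.78
ee_pos: [0.3646, -0.1197, 0.5444]
orientation: [0.029, 0.022, 0.998, 0.051]
wrist_force: [-0.6, -0.2, 0.6]
width: -0.0002
grip_force: 0.0
```

carry_out(
  steps=[
    [[-0.03,0,-0.04],0],
    [[-0.06,0,-0.08],0],
    [[-0.09,0,-0.12],0],
  ],
)

```text
t: 5.03
ee_pos: [0.3842, -0.1165, 0.5577]
orientation: [0.034, 0.022, 0.998, 0.039]
wrist_force: [-0.2, 0.1, 0.2]
width: 0.0003
grip_force: 0.0
```

```bash
python3 st.py
```

```text
5.0333 [ 0.121  0.033  0.232  1.045 -0.115  2.023  1.827] ee [ 0.3842 -0.1165  0.5577] F [-0.2  0.1  0.2]
tool axes x,y,z: [[-0.997, 0.047, -0.066], [0.041, 0.996, 0.08], [0.069, 0.077, -0.995]] tilt 5.9
```

carry_out(
  steps=[
    [[-0.01,0,-0.06],0],
    [[-0.02,0,-0.12],0],
    [[-0.04,0,-0.2],0],
  ],
)

```text
t: 5.28
ee_pos: [0.391, -0.117, 0.5712]
orientation: [0.045, 0.023, 0.998, 0.034]
wrist_force: [0.1, -0.5, -1.2]
width: -0.0001
grip_force: 0.0
```

carry_out(
  steps=[
    [[-0.01,0,-0.06],0],
    [[-0.02,0,-0.12],0],
    [[-0.04,0,-0.2],0],
  ],
)

```text
t: 5.53
ee_pos: [0.3997, -0.118, 0.5899]
orientation: [0.068, 0.024, 0.997, 0.03]
wrist_force: [0.0, -0.1, 0.6]
width: -0.0001
grip_force: 0.0
```

carry_out(
  steps=[
    [[-0.01,0,-0.06],0],
    [[-0.02,0,-0.12],0],
    [[-0.04,0,-0.2],0],
  ],
)

```text
t: 5.78
ee_pos: [0.4044, -0.1168, 0.606]
orientation: [0.088, 0.025, 0.996, 0.026]
wrist_force: [-0.7, 0.1, -0.0]
width: 0.0
grip_force: 0.0
```

```bash
python3 st.py
```

```text
5.7833 [ 0.904  0.087 -0.675  0.879 -0.037  2.033  1.737] ee [ 0.4044 -0.1168  0.606 ] F [-0.7  0.1 -0. ]
tool axes x,y,z: [[-0.983, 0.054, -0.173], [0.045, 0.997, 0.056], [0.176, 0.047, -0.983]] tilt 10.5
```

carry_out(
  steps=[
    [[-0.01,0,-0.06],0],
    [[-0.03,0,-0.12],0],
    [[-0.06,0,-0.2],0],
  ],
)

```text
t: 6.03
ee_pos: [0.4116, -0.1153, 0.6242]
orientation: [0.11, 0.025, 0.993, 0.022]
wrist_force: [-0.1, 0.1, 0.3]
width: -0.0
grip_force: 0.0
```

carry_out(
  steps=[
    [[-0.01,0,-0.06],0],
    [[-0.03,0,-0.12],0],
    [[-0.06,0,-0.2],0],
  ],
)

```text
t: 6.28
ee_pos: [0.4144, -0.1129, 0.6427]
orientation: [0.132, 0.026, 0.991, 0.018]
wrist_force: [0.6, -0.4, -0.3]
width: -0.0
grip_force: 0.0
```

carry_out(
  steps=[
    [[-0.01,0,-0.06],0],
    [[-0.03,0,-0.12],0],
    [[-0.06,0,-0.2],0],
  ],
)

```text
t: 6.53
ee_pos: [0.4132, -0.1106, 0.6616]
orientation: [0.154, 0.027, 0.988, 0.014]
wrist_force: [-0.2, 0.7, 0.1]
width: 0.0004
grip_force: 0.0
```

carry_out(
  steps=[
    [[-0.01,0,-0.06],0],
    [[-0.03,0,-0.12],0],
    [[-0.06,0,-0.2],0],
  ],
)

```text
t: 6.78
ee_pos: [0.4088, -0.1078, 0.6805]
orientation: [0.176, 0.028, 0.984, 0.01]
wrist_force: [-0.1, 0.0, 0.0]
width: 0.0
grip_force: 0.0
```

```bash
python3 st.py
```

```text
6.7833 [ 1.056  0.068 -0.851  0.719 -0.037  2.033  1.707] ee [ 0.4088 -0.1078  0.6805] F [-0.1  0.   0. ]
tool axes x,y,z: [[-0.937, 0.058, -0.345], [0.051, 0.998, 0.03], [0.346, 0.011, -0.938]] tilt 20.3
```

Working well: 20° of forward lean at 2.5° per call. I'll keep going to about 40°.

carry_out(
  steps=[
    [[-0.02,0,-0.06],0],
    [[-0.04,0,-0.12],0],
    [[-0.08,0,-0.2],0],
  ],
)

```text
t: 7.03
ee_pos: [0.4099, -0.1054, 0.6992]
orientation: [0.197, 0.029, 0.98, 0.007]
wrist_force: [-0.4, -0.4, -0.1]
width: 0.0001
grip_force: 0.0
```

carry_out(
  steps=[
    [[-0.02,0,-0.06],0],
    [[-0.04,0,-0.12],0],
    [[-0.08,0,-0.2],0],
  ],
)

```text
t: 7.28
ee_pos: [0.407, -0.1017, 0.7185]
orientation: [0.219, 0.029, 0.975, 0.004]
wrist_force: [-0.7, 0.2, -0.6]
width: -0.0005
grip_force: 0.0
```

carry_out(
  steps=[
    [[-0.02,0,-0.06],0],
    [[-0.04,0,-0.12],0],
    [[-0.08,0,-0.2],0],
  ],
)

```text
t: 7.53
ee_pos: [0.4006, -0.098, 0.7376]
orientation: [0.241, 0.03, 0.97, 0.001]
wrist_force: [-0.2, 0.9, 0.4]
width: 0.0002
grip_force: 0.0
```

carry_out(
  steps=[
    [[-0.02,0,-0.06],0],
    [[-0.04,0,-0.12],0],
    [[-0.08,0,-0.2],0],
  ],
)

```text
t: 7.78
ee_pos: [0.3935, -0.0956, 0.7562]
orientation: [0.263, 0.032, 0.964, -0.003]
wrist_force: [-0.5, 0.7, -0.0]
width: -0.0002
grip_force: 0.0
```

carry_out(
  steps=[
    [[-0.03,0,-0.06],0],
    [[-0.06,0,-0.12],0],
    [[-0.1,0,-0.2],0],
  ],
)

```text
t: 8.03
ee_pos: [0.3931, -0.0901, 0.7751]
orientation: [0.284, 0.031, 0.958, -0.005]
wrist_force: [-0.2, -0.4, -0.1]
width: 0.0
grip_force: 0.0
```

carry_out(
  steps=[
    [[-0.03,0,-0.06],0],
    [[-0.06,0,-0.12],0],
    [[-0.1,0,-0.2],0],
  ],
)

```text
t: 8.28
ee_pos: [0.3893, -0.086, 0.7939]
orientation: [0.306, 0.031, 0.951, -0.008]
wrist_force: [-0.6, -0.1, -1.0]
width: 0.0002
grip_force: 0.0
```

```bash
python3 st.py
```

```text
8.2833 [ 1.48   0.035 -1.269  0.483 -0.068  2.032  1.677] ee [ 0.3893 -0.086   0.7939] F [-0.6 -0.1 -1. ]
tool axes x,y,z: [[-0.811, 0.054, -0.583], [0.064, 0.998, 0.003], [0.582, -0.035, -0.813]] tilt 35.6
```

carry_out(
  steps=[
    [[-0.03,0,-0.06],0],
    [[-0.06,0,-0.12],0],
    [[-0.1,0,-0.2],0],
  ],
)

```text
t: 8.53
ee_pos: [0.3844, -0.0822, 0.8126]
orientation: [0.327, 0.032, 0.944, -0.011]
wrist_force: [-0.3, -0.0, 0.4]
width: -0.0001
grip_force: 0.0
```

carry_out(
  steps=[
    [[-0.03,0,-0.06],0],
    [[-0.06,0,-0.12],0],
    [[-0.1,0,-0.2],0],
  ],
)

```text
t: 8.78
ee_pos: [0.3802, -0.0787, 0.8313]
orientation: [0.349, 0.033, 0.937, -0.015]
wrist_force: [-0.4, 0.4, -0.5]
width: 0.0001
grip_force: 0.0
```

```bash
cat >> st.py <<'E'
import sys
if len(sys.argv)>3: print("tool shift",(R.T@(np.array(sys.argv[1:4],float)-s["ee_pos"])).round(3))
E
python3 st.py 0.415 -0.125 0.4; python3 st.py 0.415 -0.125 0.215|tail -1
```

```text
8.7833 [ 1.506  0.023 -1.27   0.395 -0.097  2.032  1.669] ee [ 0.3802 -0.0787  0.8313] F [-0.4  0.4 -0.5]
tool axes x,y,z: [[-0.755, 0.052, -0.654], [0.073, 0.997, -0.004], [0.652, -0.051, -0.756]] tilt 40.9
tool shift [ 0.253 -0.042  0.351]
tool shift [ 0.375 -0.041  0.491]
```

carry_out(
  steps=[
    [[0.01,0,0.015],0],
    [[0.03,0,0.04],0],
    [[0.05,-0.01,0.07],0],
    [[0.07,-0.01,0.1],0],
    [[0.09,-0.015,0.13],0],
    [[0.11,-0.02,0.16],0],
    [[0.135,-0.02,0.19],0],
    [[0.16,-0.025,0.22],0],
    [[0.18,-0.03,0.25],0],
    [[0.2,-0.035,0.28],0],
    [[0.22,-0.04,0.31],0],
    [[0.24,-0.04,0.335],0],
    [[0.253,-0.042,0.35],0],
  ],
)

```text
t: 9.87
ee_pos: [0.4661, -0.1358, 0.5449]
orientation: [0.341, 0.029, 0.94, -0.006]
wrist_force: [0.8, 0.8, -0.5]
width: 0.0001
grip_force: 0.0
```

```bash
python3 st.py 0.42 -0.125 0.215; python3 -c "
from h import *
save(bot.grab_frame('side'),'s2.png')"
```

```text
9.8667 [ 0.354 -0.295  0.046  1.567 -0.226  1.214  1.918] ee [ 0.4661 -0.1358  0.5449] F [ 0.8  0.8 -0.5]
tool axes x,y,z: [[-0.766, 0.051, -0.641], [0.059, 0.998, 0.009], [0.64, -0.03, -0.768]] tilt 39.8
tool shift [0.247 0.005 0.223]
```

View pics/s2.png

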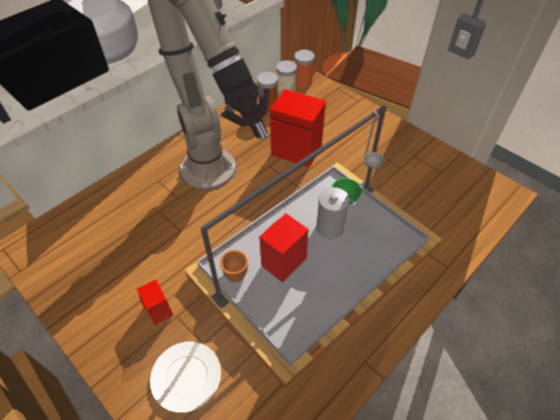

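carry_out(
  steps=[
    [[0.03,0,0.005],0],
    [[0.06,0,0.012],0],
    [[0.075,0,0.02],0],
    [[0.09,0,0.04],0],
    [[0.11,0,0.06],0],
    [[0.13,0,0.085],0],
    [[0.15,0.005,0.11],0],
    [[0.17,0.005,0.135],0],
    [[0.19,0.005,0.16],0],
    [[0.21,0.005,0.185],0],
    [[0.23,0.005,0.205],0],
    [[0.247,0.005,0.223],0],
    [[0.247,0.005,0.223],0],
  ],
)

```text
t: 11.0
ee_pos: [0.4159, -0.1256, 0.2047]
orientation: [0.332, 0.032, 0.943, -0.002]
wrist_force: [-2.1, 1.9, -2.6]
width: -0.0002
grip_force: 0.0
```

```bash
python3 st.py 0.42 -0.125 0.2; python3 -c "
from h import *
save(bot.grab_frame('side'),'s3.png',(150,60,410,300),3)"
```

```text
11.0 [ 0.67  -0.295 -0.149  2.399 -0.716  0.522  2.553] ee [ 0.4159 -0.1256  0.2047] F [-2.1  1.9 -2.6]
tool axes x,y,z: [[-0.777, 0.06, -0.626], [0.062, 0.998, 0.019], [0.626, -0.025, -0.78]] tilt 38.8
tool shift [-0.     0.001  0.006]
```

View pics/s3.png

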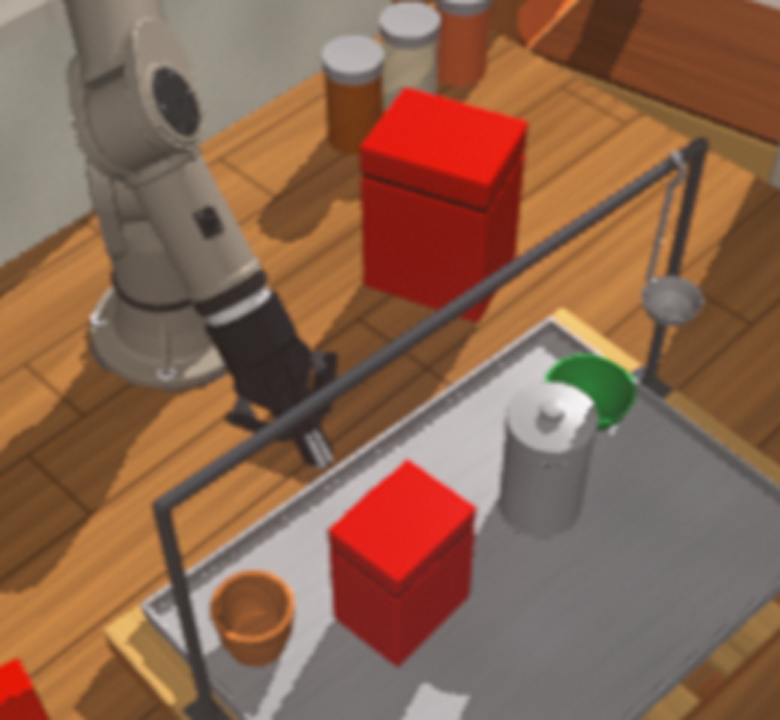

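The crop shows the closed fingertips at (318,455) in front of the upright tub, with the hand below and behind the rail. Now the push, high on the clasp.

carry_out(
  steps=[
    [[-0.01,0.0015,0.025],0],
    [[-0.022,0.0025,0.034],0],
    [[-0.034,0.003,0.044],0],
    [[-0.047,0.004,0.051],0],
    [[-0.061,0.005,0.058],0],
    [[-0.075,0.006,0.064],0],
    [[-0.09,0.007,0.07],0],
    [[-0.102,0.008,0.076],0],
    [[-0.102,0.008,0.076],0],
    [[-0.102,0.008,0.076],0],
    [[-0.102,0.008,0.076],0],
  ],
)

```text
t: 11.97
ee_pos: [0.5509, -0.1306, 0.2222]
orientation: [0.34, 0.032, 0.94, -0.006]
wrist_force: [-0.3, 0.5, 0.2]
width: -0.0001
grip_force: 0.0
```

```bash
python3 st.py 0.42 -0.125 0.2; python3 -c "
from h import *
save(bot.grab_frame('side'),'s4.png',(150,60,410,300),3)"
```

```text
11.9667 [ 0.652 -0.025 -0.336  2.149 -0.49   0.38   2.215] ee [ 0.5509 -0.1306  0.2222] F [-0.3  0.5  0.2]
tool axes x,y,z: [[-0.766, 0.056, -0.64], [0.064, 0.998, 0.011], [0.639, -0.032, -0.768]] tilt 39.8
tool shift [ 0.115 -0.003 -0.067]
```

View pics/s4.png

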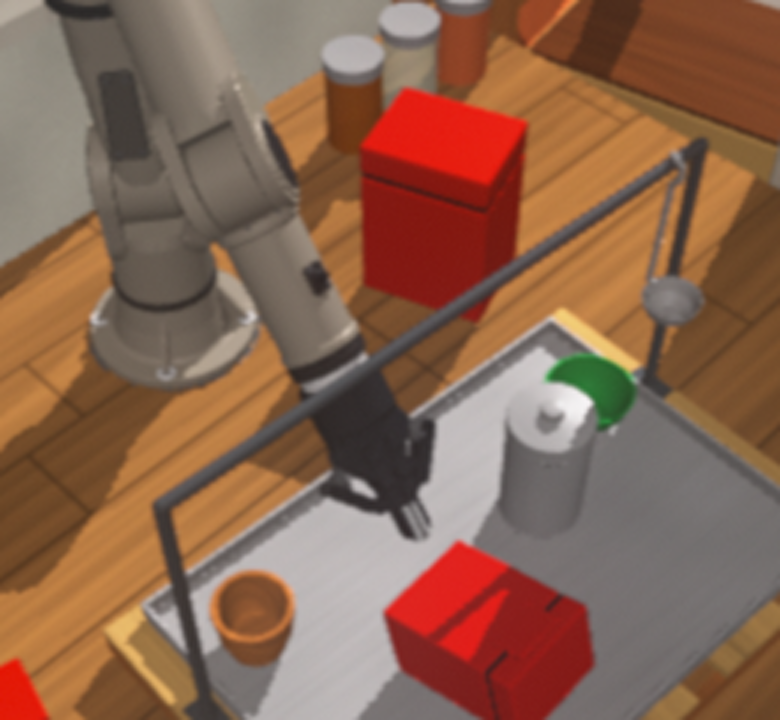

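The tub has toppled onto its back, with its lid end (seam near crop (555,600)) toward the far edge. Everything else stands as it was. Next I'll measure it lying down.

```bash
cat > meas.py <<'E'
from h import *
def meas(name):
    f=bot.grab_frame("top"); save(f,name,(230,115,370,235),5)
    hsv=cv2.cvtColor(f["img"],cv2.COLOR_RGB2HSV)
    m=((hsv[...,0]<6)|(hsv[...,0]>174))&(hsv[...,1]>150)&(hsv[...,2]>60)
    m[225:]=0;m=cv2.morphologyEx(m.astype(np.uint8),cv2.MORPH_OPEN,np.ones((3,3)))
    c=max(cv2.findContours(m,0,2)[0],key=cv2.contourArea)
    p=cast(f,c[:,0],0.145)[:,:2].astype(np.float32)
    r=cv2.minAreaRect(p);print(r,"\n",cv2.boxPoints(r).round(3).tolist())
E
python3 -c "
from meas import *
meas('t5.png')"; python3 st.py 0.5 -0.12 0.22|tail -1
```

```text
((0.640815258026123, -0.11551496386528015), (0.16462382674217224, 0.11075985431671143), 2.6989710330963135) 
 [[0.5559999942779541, -0.06400000303983688], [0.5609999895095825, -0.17499999701976776], [0.7260000109672546, -0.16699999570846558], [0.7200000286102295, -0.0560000017285347]]
tool shift [ 0.04   0.007 -0.031]
```

View pics/t5.png

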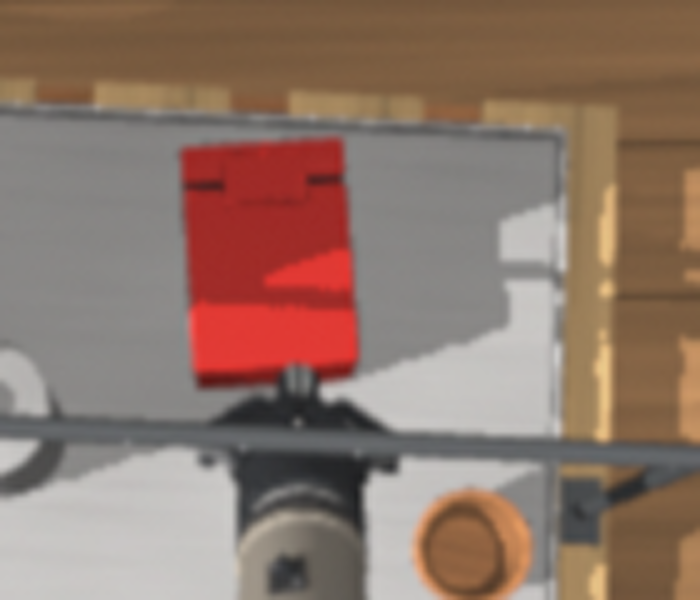

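The view shows the clasp up (crop 265,180), the tub yawed about +2.7° (tray about −3°), and roughly 40 mm to go to the far rim. I'll open the fingers to two contact points, go down behind the tub's bottom end, and check.

carry_out(
  steps=[
    [[0.015,0.003,-0.012],0],
    [[0.027,0.006,-0.023],0],
    [[0.04,0.006,-0.008],0],
    [[0.06,0.006,0.016],0],
    [[0.08,0.005,0.04],0],
    [[0.1,0.005,0.064],0],
    [[0.111,0.005,0.078],0],
    [[0.111,0.005,0.078],0],
    [[0.111,0.005,0.078],0],
  ],
  hand=0.065,
)

```text
t: 12.82
ee_pos: [0.5204, -0.1067, 0.1149]
orientation: [0.321, 0.047, 0.946, 0.01]
wrist_force: [0.2, 0.0, 0.1]
width: 0.0651
grip_force: 0.0
```

```bash
python3 st.py 0.59 -0.122 0.09
```

```text
12.8167 [-0.19   0.087  0.495  2.355 -1.24   0.217  2.925] ee [ 0.5204 -0.1067  0.1149] F [0.2 0.  0.1]
tool axes x,y,z: [[-0.789, 0.096, -0.606], [0.083, 0.995, 0.049], [0.608, -0.012, -0.794]] tilt 37.5
tool shift [-0.041 -0.011  0.062]
```

carry_out(
  steps=[
    [[-0.008,-0.005,0.01],0],
    [[-0.017,-0.008,0.018],0],
    [[-0.026,-0.008,0.025],0],
    [[-0.034,-0.008,0.031],0],
    [[-0.034,-0.008,0.031],0],
  ],
)

```text
t: 13.23
ee_pos: [0.5678, -0.117, 0.1118]
orientation: [0.322, 0.045, 0.946, 0.01]
wrist_force: [0.8, -0.0, 0.3]
width: 0.0651
grip_force: 0.0
```

```bash
python3 st.py 0.59 -0.122 0.105
```

```text
13.2333 [-0.157  0.194  0.478  2.249 -1.293  0.261  2.959] ee [ 0.5678 -0.117   0.1118] F [ 0.8 -0.   0.3]
tool axes x,y,z: [[-0.788, 0.092, -0.608], [0.079, 0.996, 0.049], [0.61, -0.01, -0.792]] tilt 37.6
tool shift [-0.014 -0.004  0.019]
```

carry_out(
  steps=[
    [[-0.006,0,0.005],0],
    [[-0.012,0,0.009],0],
    [[-0.018,0,0.014],0],
    [[-0.024,0,0.018],0],
    [[-0.024,0,0.018],0],
  ],
)

```text
t: 13.65
ee_pos: [0.5977, -0.1193, 0.112]
orientation: [0.322, 0.045, 0.946, 0.011]
wrist_force: [0.4, 0.2, -0.2]
width: 0.0653
grip_force: 0.1
```

```bash
python3 st.py 0.6 -0.122 0.105; python3 -c "
from meas import *
meas('t6.png')"
```

```text
13.65 [-0.167  0.251  0.486  2.18  -1.265  0.283  2.905] ee [ 0.5977 -0.1193  0.112 ] F [ 0.4  0.2 -0.2]
tool axes x,y,z: [[-0.789, 0.092, -0.608], [0.079, 0.996, 0.049], [0.61, -0.009, -0.792]] tilt 37.6
tool shift [ 0.002 -0.003  0.007]
((0.6739073991775513, -0.12431016564369202), (0.11014048010110855, 0.16685643792152405), 87.10478973388672) 
 [[0.5879999995231628, -0.17499999701976776], [0.7540000081062317, -0.18400000035762787], [0.7599999904632568, -0.07400000095367432], [0.5929999947547913, -0.06499999761581421]]
```

View pics/t6.png

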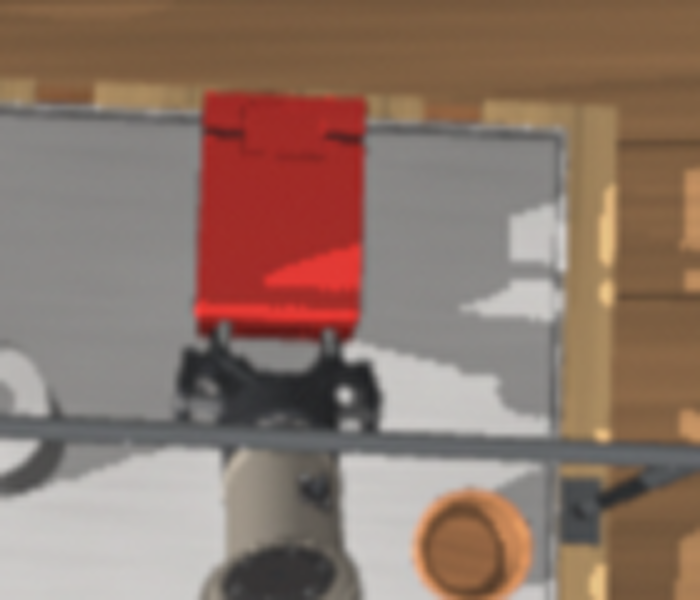

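The tub is now square with the tray (yaw −2.9°), with its lid about 5 mm short of the rim. I'll close the gap in small increments and watch the force.

carry_out(
  steps=[
    [[-0.0012,0,0.0009],0],
    [[-0.0024,0,0.0018],0],
    [[-0.0024,0,0.0018],0],
  ],
)

```text
t: 13.95
ee_pos: [0.5986, -0.1196, 0.1119]
orientation: [0.322, 0.046, 0.946, 0.011]
wrist_force: [-7.6, 1.5, 5.6]
width: 0.0648
grip_force: 3.9
```

carry_out(
  steps=[
    [[-0.0012,0,0.0009],0],
    [[-0.0024,0,0.0018],0],
    [[-0.0024,0,0.0018],0],
  ],
)

```text
t: 14.2
ee_pos: [0.5989, -0.1192, 0.1107]
orientation: [0.32, 0.046, 0.946, 0.012]
wrist_force: [-18.3, 0.9, 10.2]
width: 0.0649
grip_force: 8.7
```

It is firmly against the rim: force rose to 18 N with no further motion. Backing off and checking.

carry_out(
  steps=[
    [[0.006,0,-0.005],0],
    [[0.016,0,-0.012],0],
    [[0.022,0,-0.03],0],
    [[0.026,0,-0.055],0],
    [[0.03,0,-0.08],0],
    [[0.03,0,-0.095],0],
    [[0.03,0,-0.095],0],
    [[0.03,0,-0.095],0],
  ],
)

```text
t: 14.87
ee_pos: [0.5214, -0.117, 0.1715]
orientation: [0.324, 0.046, 0.945, 0.011]
wrist_force: [-0.5, 0.3, 0.4]
width: 0.0653
grip_force: 0.0
```

```bash
python3 st.py; python3 -c "
from meas import *
meas('t7.png')
save(bot.grab_frame('side'),'s7.png',(190,160,450,355),3)"
```

```text
14.8667 [-0.334 -0.042  0.638  2.285 -0.56   0.295  2.273] ee [ 0.5214 -0.117   0.1715] F [-0.5  0.3  0.4]
tool axes x,y,z: [[-0.785, 0.095, -0.612], [0.081, 0.995, 0.05], [0.614, -0.01, -0.789]] tilt 37.9
((0.6738369464874268, -0.12469092011451721), (0.10940523445606232, 0.16915571689605713), 86.4302749633789) 
 [[0.5860000252723694, -0.17399999499320984], [0.7549999952316284, -0.1850000023841858], [0.7620000243186951, -0.07500000298023224], [0.5929999947547913, -0.06499999761581421]]
```

View pics/s7.png

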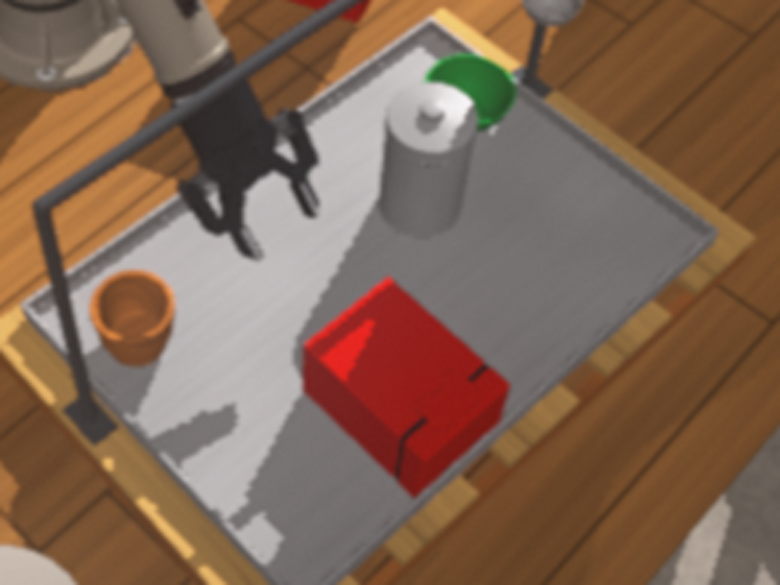

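View pics/t7.png

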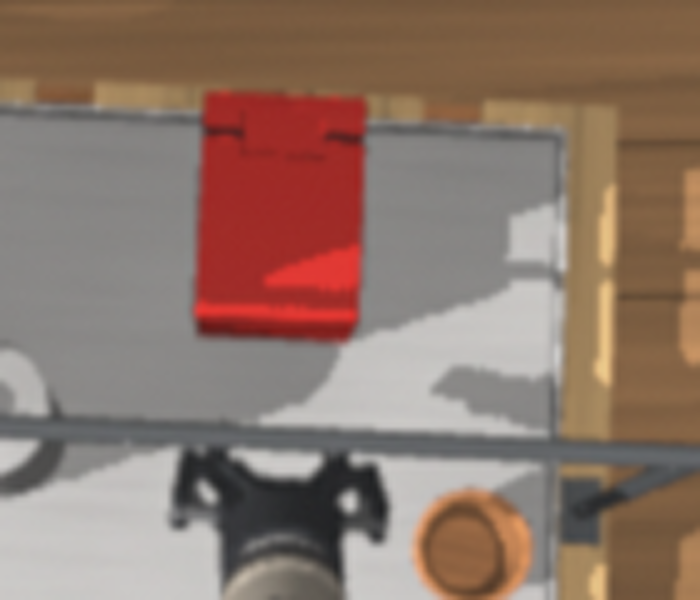

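Both views show the tub on its back, clasp up, with its lid end flush against the far rim. Its yaw is about −3.3°, against about −3.1° for the tray. The hand is clear and the bystanders haven't moved, so I'm handing in.

```bash
python3 -c "
from workcell import bot
print(bot.close_job())"
```

```text
the job is handed in; nothing more can be done
None
```

The job is handed in at about 15 s: the middle-sized tub was toppled onto its back with the clasp up and slid flush and square against the far rim, the hand is clear, and nothing else was seen to move; I saw no contact with the rail, and no verdict was returned.

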